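Set the pumpkin lamp's address switches

TASK

Take the orange-handled poker from its stand and, with its tip, gently press the five little rocker switches on the lamp controller box to the pattern shown by the coloured flags beside them: a switch with an orange flag fully ON (the end beside the flag down), one with a white flag fully OFF. Keep your fingers off the box, then stand the poker back upright in its stand, fully home, and let go. Leave everything else where it is.

Things in the scene. Friction and masses are not known exactly. Their poses are not given: they have to be found in the camera images.
- bank: Grey controller box, fixed, 110 (its x) x 150 (its y) x 50 mm high; origin at the centre of its underside, z up. In its top is an opening 48 (x) x 80 (y) mm with five white rocker switches in a row along y, 14 mm apart, the third at the centre. Along the opening's +x side: five flags, one in line with each switch. Over 30 N from the poker breaks it; fingers may not press it (2 N).
- stand: Dark wooden block fixed to the table, 70 x 70 x 58 mm high, origin at the centre of its underside, with an upright round hole of 14 mm diameter right through its centre, in which the poker stands.
- poker: 60 g; orange handle 20 x 20 mm square, 55 mm tall, flats facing its x and y, above a steel shank of 6 mm diameter, 50 mm long, with a round tip. Origin at the tip, z up towards the handle, which spans 50 to 105 mm above the origin. It starts upright in the stand, the handle's underside resting on the stand's top (tip 8 mm above the table).
- rocker1 (a joint): Tilt of switch 1 (rad), as switch 2: -0.2 fully OFF, +0.2 fully ON. Starts OFF or nearly so, perhaps not fully.
- rocker2 (a joint): Tilt of switch 2, counted from 1 at the box's -y end to 5 at its +y end (rad): -0.2 fully OFF (end away from the flags down), +0.2 fully ON (end beside the flags down). Plate 30 mm long (box x), 9 mm wide, pivoting about its middle; stiff, stays at any tilt where it is left. Starts anywhere.
- rocker3 (a joint): Tilt of switch 3 (rad), as switch 2: -0.2 fully OFF, +0.2 fully ON. Starts OFF or nearly so, perhaps not fully.
- rocker4 (a joint): Tilt of switch 4, counted from 1 at the box's -y end to 5 at its +y end (rad): -0.2 fully OFF (end away from the flags down), +0.2 fully ON (end beside the flags down). Plate 30 mm long (box x), 9 mm wide, pivoting about its middle; stiff, stays at any tilt where it is left. Starts anywhere.
- rocker5 (a joint): Tilt of switch 5 (rad), as switch 2: -0.2 fully OFF, +0.2 fully ON. Starts OFF or nearly so, perhaps not fully.
- pivot1 (a point): Point at the height of the box's top (50 mm above the table), on the vertical through the middle (pivot) of switch 1, axes as the box's. The switches sit at a different depth each time, not reported: the plates' upper faces at the pivots lie anywhere from 2 mm above to 6 mm below the box's top, so the end of a press must be felt.
- pivot5 (a point): The same for switch 5. Pressing a raised end down 11 mm from the pivot takes about 3 to 4 N, steadily; from one end of its travel to the other that point goes down by about 4.4 mm, then stops hard. Each switch's flag lies 40 mm from its pivot in the box's +x.
- flag_o1: Orange flag, a fixed tile 20 (box x) x 10 x 2 mm on the top of the box, origin at the centre of its underside: the switch in line with it must be ON. Which flag is at which switch changes each time.
- flag_o2: Orange flag, a fixed tile 20 (box x) x 10 x 2 mm on the top of the box, origin at the centre of its underside: the switch in line with it must be ON. Which flag is at which switch changes each time.
- flag_o3: Orange flag, a fixed tile 20 (box x) x 10 x 2 mm on the top of the box, origin at the centre of its underside: the switch in line with it must be ON. Which flag is at which switch changes each time.
- flag_w1: White flag, a fixed tile 20 (box x) x 10 x 2 mm on the top of the box, origin at the centre of its underside: the switch in line with it must be OFF. Which flag is at which switch changes each time.
- flag_w2: White flag, a fixed tile 20 (box x) x 10 x 2 mm on the top of the box, origin at the centre of its underside: the switch in line with it must be OFF. Which flag is at which switch changes each time.
- tealight: Bystander, to be left where it is: white battery tea light, 38 mm across, 32 mm high, on the table between box and stand; origin at the centre of its underside.
- mug: Bystander, to be left where it is: blue mug with a handle, 80 mm across, 85 mm high; origin at the centre of its underside.
- gourd: Bystander, to be left where it is: small orange-yellow gourd, 96 mm across, 83 mm high; origin at the centre of its underside.
- jar: Bystander, to be left where it is: amber jar, 68 mm across, 85 mm high; origin at the centre of its underside.
- tape: Bystander, to be left where it is: roll of brown tape lying flat, 90 mm across, 24 mm high; origin at the centre of its underside.
- scoop: Bystander, to be left where it is: spoon with orange handle, 210 mm long, lying in the open black tool case; origin at the middle of the tool on its underside.
- scraper: Bystander, to be left where it is: spatula with orange handle, 210 mm long, lying in the open black tool case; origin at the middle of the tool on its underside.
There are look-alikes about, which are no part of the job. Several things have the shape of the poker; the one meant has the colours described above. What is shaped like the stand but blue is not meant.

How it is judged (in metres and radians):
On the way, in this order (a step that is already met when the one before it is completed fails the run):
1. the poker is drawn out of its stand (z of poker in the frame of stand above 0.06 m), for 0.1 s.
2. all five switches show the flags' pattern ((y of flag_o1 in the frame of bank below -0.035 m or y of flag_o1 in the frame of bank above -0.021 m or value of joint rocker1 above 0.15 rad) and (y of flag_o2 in the frame of bank below -0.035 m or y of flag_o2 in the frame of bank above -0.021 m or value of joint rocker1 above 0.15 rad) and (y of flag_o3 in the frame of bank below -0.035 m or y of flag_o3 in the frame of bank above -0.021 m or value of joint rocker1 above 0.15 rad) and (y of flag_w1 in the frame of bank below -0.035 m or y of flag_w1 in the frame of bank above -0.021 m or value of joint rocker1 below -0.15 rad) and (y of flag_w2 in the frame of bank below -0.035 m or y of flag_w2 in the frame of bank above -0.021 m or value of joint rocker1 below -0.15 rad) and (y of flag_o1 in the frame of bank below -0.021 m or y of flag_o1 in the frame of bank above -0.007 m or value of joint rocker2 above 0.15 rad) and (y of flag_o2 in the frame of bank below -0.021 m or y of flag_o2 in the frame of bank above -0.007 m or value of joint rocker2 above 0.15 rad) and (y of flag_o3 in the frame of bank below -0.021 m or y of flag_o3 in the frame of bank above -0.007 m or value of joint rocker2 above 0.15 rad) and (y of flag_w1 in the frame of bank below -0.021 m or y of flag_w1 in the frame of bank above -0.007 m or value of joint rocker2 below -0.15 rad) and (y of flag_w2 in the frame of bank below -0.021 m or y of flag_w2 in the frame of bank above -0.007 m or value of joint rocker2 below -0.15 rad) and (y of flag_o1 in the frame of bank below -0.007 m or y of flag_o1 in the frame of bank above 0.007 m or value of joint rocker3 above 0.15 rad) and (y of flag_o2 in the frame of bank below -0.007 m or y of flag_o2 in the frame of bank above 0.007 m or value of joint rocker3 above 0.15 rad) and (y of flag_o3 in the frame of bank below -0.007 m or y of flag_o3 in the frame of bank above 0.007 m or value of joint rocker3 above 0.15 rad) and (y of flag_w1 in the frame of bank below -0.007 m or y of flag_w1 in the frame of bank above 0.007 m or value of joint rocker3 below -0.15 rad) and (y of flag_w2 in the frame of bank below -0.007 m or y of flag_w2 in the frame of bank above 0.007 m or value of joint rocker3 below -0.15 rad) and (y of flag_o1 in the frame of bank below 0.007 m or y of flag_o1 in the frame of bank above 0.021 m or value of joint rocker4 above 0.15 rad) and (y of flag_o2 in the frame of bank below 0.007 m or y of flag_o2 in the frame of bank above 0.021 m or value of joint rocker4 above 0.15 rad) and (y of flag_o3 in the frame of bank below 0.007 m or y of flag_o3 in the frame of bank above 0.021 m or value of joint rocker4 above 0.15 rad) and (y of flag_w1 in the frame of bank below 0.007 m or y of flag_w1 in the frame of bank above 0.021 m or value of joint rocker4 below -0.15 rad) and (y of flag_w2 in the frame of bank below 0.007 m or y of flag_w2 in the frame of bank above 0.021 m or value of joint rocker4 below -0.15 rad) and (y of flag_o1 in the frame of bank below 0.021 m or y of flag_o1 in the frame of bank above 0.035 m or value of joint rocker5 above 0.15 rad) and (y of flag_o2 in the frame of bank below 0.021 m or y of flag_o2 in the frame of bank above 0.035 m or value of joint rocker5 above 0.15 rad) and (y of flag_o3 in the frame of bank below 0.021 m or y of flag_o3 in the frame of bank above 0.035 m or value of joint rocker5 above 0.15 rad) and (y of flag_w1 in the frame of bank below 0.021 m or y of flag_w1 in the frame of bank above 0.035 m or value of joint rocker5 below -0.15 rad) and (y of flag_w2 in the frame of bank below 0.021 m or y of flag_w2 in the frame of bank above 0.035 m or value of joint rocker5 below -0.15 rad)), for 0.2 s.
At the end, for the whole second after the job is handed in: Every switch with an orange flag reads above +0.15 rad and every one with a white flag below -0.15 rad; the poker stands at rest in its stand: tip 3 to 13 mm above the table and within 8 mm of the stand's centre, tilted less than 0.1 rad (all of step 2 and horizontal distance between poker and stand below 0.008 m and z of poker in the frame of stand between 0.003 and 0.013 m and angle between poker's own z axis and vertical below 0.1 rad and linear speed of poker below 0.02 m/s); the robot touches nothing.
It fails at once if the poker presses the box or its switches with more than 30 N (contact force between poker and bank above 30 N).
It fails at once if the fingers press on the box or its switches (over 2 N) (contact force between the fingers and bank above 2 N).
It fails at once if a bystander is moved by more than 20 mm (distance of any of tealight, mug, gourd, jar, tape, scoop, scraper from where it was at the start of the episode above 0.02 m).
It also fails if it takes over 58 s, if anything falls off the work surface, if the arm or the gripper's body presses on something with over 40 N, if the wrist force passes 120 N, or if a joint passes its speed limit or range.

ROBOT

A 6-joint arm with a two-finger parallel gripper is mounted at the origin on the work surface. World frame = base frame: x ahead of the robot, y to its left, z up, the work surface at z = 0. Lengths are in m, angles in degrees, forces in N, time in s.
With the tool pointing down it reaches from about 0.3 to 0.75 m from the base axis. Payload 8.5 kg.
Tool frame: the origin (TCP) lies on the mounting face of the last link; the fingertips stand 173 mm ahead of it and the grasp point (between the pads) lies 155 mm ahead of it (env.tips_ahead is the distance from the TCP to the fingertips, in m); z points along the fingers, x is the direction in which the jaws open and shut, and the axes are right-handed (so a half turn about z gives the same grasp; the last joint's range is limited). The gripper opens to 85 mm and grips with 20 to 120 N. Pads are 22 mm wide; open, the fingers measure 114 mm over their backs; the gripper's body (76 mm by 85 mm) begins 54 mm behind the grasp point. The pads swing forward as they close: fully open they stand 13 mm farther back than shut.
Start: joints at [-83.841, 21.807, 74.336, -0, 83.858, -12.336], TCP at [0.174, -0.522, 0.405] pointing down, gripper open.
Joint ranges: [-178.18, 178.18], [-50.72, 133.34], [12.68, 142.11], [-81.47, 261.47], [9.98, 163.14], [-165.26, 165.26]. Speed limits (degrees/s): [136.94, 136.94, 180, 180, 180, 180].

INTERFACE

Orientations are given as a 3x3 rotation matrix whose columns are the frame's x, y, z axes.
In Python, from rig import env gives the robot as it stands. The module is installed in compiled form; this text tells all that it offers.
- The arm moves only by the tool step_arm, never from a script. Its argument "increments" is a list of rows, each an object of numbers: "x", "y", "z": the shift along the tool's x, y, z in cm; "wx", "wy", "wz": the turn, a rotation vector about the tool's x, y, z in rad; "gripper": the finger opening in cm, from 0 to 8.54. A call has 1 to 20 rows; each row shifts and turns the commanded pose from where the row before left it, along the tool's axes as they then stand; what a row does not reach is not made up. A row lasts 1/10 s, in which the tool goes at most 50 mm and 8.59 degrees, less where a joint would pass 70% of its speed; a pose out of reach is approached as far as the arm can. A call with a gripper value outside its range is refused whole. The fingers move at their own pace and stop on an object; "newtons" is the grip in N (left out, the last holds). Time passes only in rows, so rows that do not move let the fingers close. It gives the time, the measured TCP pose, the force and the opening at its end, in the units of the state.
- env.observe(): the state, without advancing time (a new reading comes with each control period).
- env.get_image(name): name is "scene" or "side" or "wrist"; returns a dict with "color" (400x640x3 uint8, blue, green, red), "camera_matrix" (3x3 intrinsics, pixels), "distortion" ([k1, k2, p1, p2, k3] as OpenCV has them; the pictures are not rectified), "rvec" (rotation vector, rad) and "tvec" (3), from world to camera coordinates, as OpenCV has them. Camera axes: x right, y down, z forward; pixel columns grow to the right and rows downward; lengths in m; the calibration is good to about 2 mm. A picture is of the moment at which its call begins. There is no depth.
- env.close_job(): hands the job in, once; it reports no verdict.
The state is a dict: "time_s": time; "q": joint angles; "qvel": joint speeds; "joint_efforts": joint torques, N m; "position": TCP position; "tool_rot": TCP orientation; "ft_force": force on the tool from outside, world axes, zero at the start; "wrist_torque": the same for the moment, N m; "grip_width": finger opening in m.
Only numpy, scipy, OpenCV 4.12 (cv2) and the standard library are available. Lean on these libraries where they do the work, as an engineer would, in place of code of your own. Each camera call takes 0.05 s, during which the arm holds its last target. There are 200 camera calls.

## Working session

There is one attempt and no reset: what is moved stays moved. The work goes in short steps, Python scripts to look and compute and a tool call to move; the robot and the scene stay as the last step left them, time stands still between calls to the robot, and variables do not carry over. Pictures are saved under pics/ and viewed, about 8 in all and at most 12, crops included, and the job is handed in when it is done.

Besides the shell and the picture viewer there is one more tool, called after "Emit:" by a JSON object that holds its "op" and its "data", one argument or row to a line. step_arm: Moves the arm, as the interface text tells. Its arguments: {"type":"object","properties":{"increments":{"type":"array"},"newtons":{"type":"number"}},"required":["increments"]}

```bash
mkdir -p pics
cat > h.py <<'E'
import numpy as np, cv2
from rig import env
def grab(n,f):
    d=env.get_image(n); cv2.imwrite(f'pics/{f}.png',d['color']); np.save(f'pics/{f}.npy',d,allow_pickle=True); return d
def load(f): return np.load(f'pics/{f}.npy',allow_pickle=True).item()
def ray(d,uv):
    R=cv2.Rodrigues(np.array(d['rvec'],float))[0]; t=np.array(d['tvec'],float).ravel()
    p=cv2.undistortPoints(np.array([[uv]],float),np.array(d['camera_matrix']),np.array(d['distortion'])).ravel()
    return -R.T@t, R.T@np.array([p[0],p[1],1])
def onz(d,uv,z):
    c,v=ray(d,uv); return c+v*(z-c[2])/v[2]
def proj(d,P):
    return cv2.projectPoints(np.array(P,float).reshape(-1,1,3),np.array(d['rvec'],float),np.array(d['tvec'],float),np.array(d['camera_matrix']),np.array(d['distortion']))[0].reshape(-1,2)
def tri(a,ua,b,ub):
    c1,v1=ray(a,ua);c2,v2=ray(b,ub);s=np.linalg.lstsq(np.c_[v1,-v2],c2-c1,rcond=None)[0]
    p,q=c1+s[0]*v1,c2+s[1]*v2; return (p+q)/2,np.linalg.norm(p-q)
E
python3 - <<'E'
from h import *
a=[grab(n,n+'0') for n in('scene','side','wrist')]
for d in a: print(ray(d,(320,200)))
print(env.observe(),env.tips_ahead)
c=[d['color'] for d in a]
cv2.imwrite('pics/v1.png',cv2.resize(np.vstack(c[:2]),None,fx=.74,fy=.74))
E
```

```text
(array([ 1.14862308, -0.54052407,  0.66876562]), array([-0.56268056,  0.54276742, -0.62361198]))
(array([0.10715153, 0.75464216, 1.00795625]), array([ 0.36945601, -0.58205829, -0.72444654]))
(array([ 0.25020619, -0.49609446,  0.37305345]), array([-0.31750022, -0.09244345, -0.9440423 ]))
{'time_s': 0.15, 'q': array([-8.38415942e+01,  2.18335221e+01,  7.43695480e+01,  3.57170777e-04,
        8.38582635e+01, -1.23363688e+01]), 'qvel': array([-0.10383649, -0.08058778, -0.17298999, -0.04056801, -0.09372871,
        0.01383146]), 'joint_efforts': array([ 2.16718887e-03, -4.48628175e+01, -2.31342369e+01, -1.12647601e-04,
        3.81239952e-03,  2.95395751e-05]), 'position': array([ 0.17446056, -0.52157432,  0.40427119]), 'tool_rot': array([[ 3.17217476e-01, -9.48352815e-01, -1.08675485e-04],
       [-9.48352246e-01, -3.17217407e-01,  1.06495985e-03],
       [-1.04443143e-03, -2.34761236e-04, -9.99999427e-01]]), 'ft_force': array([ 0.67790361, -0.53394954, -0.23270356]), 'wrist_torque': array([-0.01024382, -0.04723249,  0.01417509]), 'grip_width': 0.08524630741322803} 0.1734
```

View pics/scene0.png

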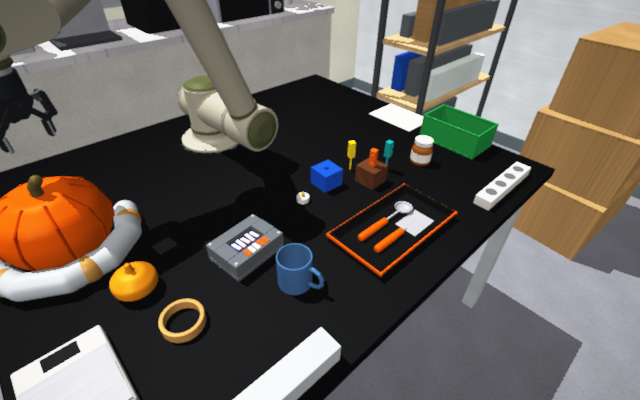

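View pics/side0.png

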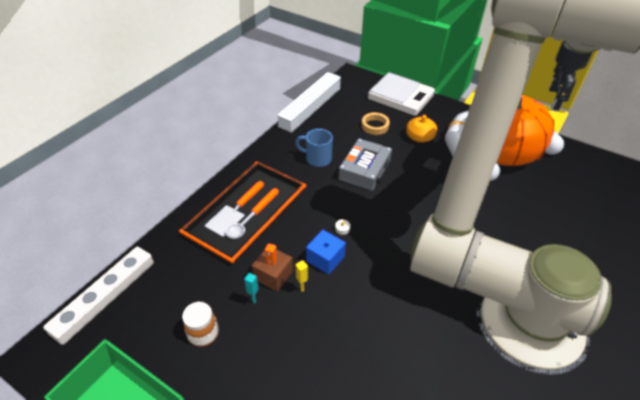

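The scene view has three poker shapes: orange at (374,157) standing in the brown block at (371,173), yellow at (352,150), and teal at (388,150). Only the orange one, in the dark wooden block, fits the description; the blue block at (326,176) is the look-alike stand. The box is at (245,245). I'll confirm with one enlarged crop.

Run:
```python
from h import *
s=load('scene0')['color'];e=load('side0')['color']
r=lambda i,x,y,w,h:cv2.resize(i[y:y+h,x:x+w],(400,300),interpolation=cv2.INTER_CUBIC)
cv2.imwrite('pics/v2.png',np.vstack([np.hstack([r(s,310,125,100,75),r(s,200,210,100,75)]),np.hstack([r(e,235,230,100,75),r(e,320,130,100,75)])]))
```

```text
(no output)
```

View pics/v2.png

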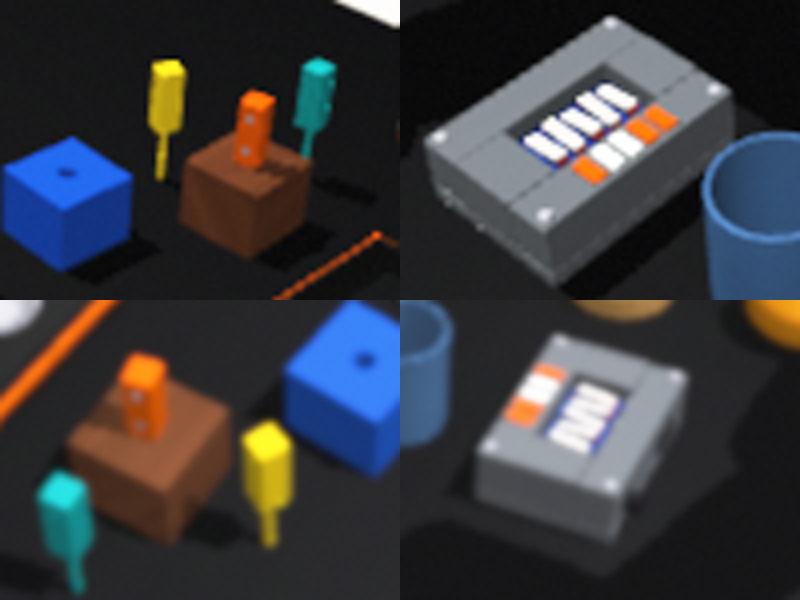

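Run:
```python
from h import *
np.set_printoptions(precision=4,suppress=True)
s=load('scene0');e=load('side0')
S=lambda x,y,ox,oy:(ox+x/4-.4,oy+y/4-.4)
print('bank corners scene')
for p in [(428,138),(610,14),(735,88),(546,230)]: print(onz(s,S(p[0]-400,p[1],200,210),.05))
print('side');
for p in [(558,332),(690,370),(620,495),(478,450)]: print(onz(e,S(p[0]-400,p[1]-300,320,130),.05))
for nm,d,o in(('s',s,(200,210,300,290)),('e',e,(320,130,420,205))):
    im=d['color'];hsv=cv2.cvtColor(im,cv2.COLOR_BGR2HSV)
    x0,y0,x1,y1=o
    for k,m in(('o',cv2.inRange(hsv,(3,150,120),(16,255,255))),('w',cv2.inRange(hsv,(0,0,190),(180,50,255)))):
        n,l,st,c=cv2.connectedComponentsWithStats(np.ascontiguousarray(m[y0:y1,x0:x1]))
        for i in range(1,n):
            if st[i,4]>4: print(nm,k,st[i,4],c[i]+[x0,y0],onz(d,c[i]+[x0,y0],.052))
print('stand scene top corners')
for p in [(183,160),(232,128),(311,165),(250,208)]: print(onz(s,S(*p,310,125),.058))
print('side')
for p in [(68,442),(148,375),(231,410),(165,492)]: print(onz(e,S(p[0],p[1]-300,235,230),.058))
print('handle top centre', tri(s,S(257,98,310,125),e,S(146,365-300,235,230)))
print('handle bot front scene',onz(s,S(248,167,310,125),.058), 'side',onz(e,S(143,435-300,235,230),.058))
print('handle top corners scene, z=.113')
for p in [(239,93),(258,89),(276,97),(257,106)]: print(onz(s,S(*p,310,125),.113))
print('yellow top',tri(s,S(170,64,310,125),e,S(268,434-300,235,230)),'bottom',onz(s,S(161,180,310,125),0),onz(e,S(270,545-300,235,230),0))
print('teal top',tri(s,S(318,64,310,125),e,S(65,484-300,235,230)),'bottom',onz(e,S(80,588-300,235,230),0))
print('tealight',onz(s,(303,197),.02),onz(e,(342,226),.02),'mug',onz(s,(295,270),.045),onz(e,(319,147),.045))
print('blue',onz(s,S(70,172,310,125),.058))
```

```text
bank corners scene
[ 0.5337 -0.317   0.05  ]
[ 0.5121 -0.1722  0.05  ]
[ 0.6214 -0.1551  0.05  ]
[ 0.6407 -0.3043  0.05  ]
side
[ 0.641  -0.3092  0.05  ]
[ 0.5338 -0.3254  0.05  ]
[ 0.512  -0.1739  0.05  ]
[ 0.6218 -0.1581  0.05  ]
s o 57 [262.4737 240.7368] [ 0.6146 -0.2132  0.052 ]
s o 32 [246.9375 252.1875] [ 0.6209 -0.2618  0.052 ]
s w 5 [252.2 215.4] [ 0.5219 -0.1784  0.052 ]
s w 194 [244.4072 240.    ] [ 0.5837 -0.2439  0.052 ]
s w 7 [278.     231.7143] [ 0.6147 -0.1664  0.052 ]
s w 7 [209.4286 243.7143] [ 0.539  -0.3121  0.052 ]
s w 78 [253.4231 247.0513] [ 0.6173 -0.2413  0.052 ]
s w 10 [235.5 263. ] [ 0.6313 -0.2994  0.052 ]
e o 27 [350.3704 157.4444] [ 0.615  -0.2113  0.052 ]
e w 53 [354.5283 151.9434] [ 0.6173 -0.2399  0.052 ]
e w 172 [365.3372 159.4767] [ 0.5732 -0.2281  0.052 ]
e w 8 [342.5 166. ] [ 0.6149 -0.1658  0.052 ]
e w 9 [372.1111 175.6667] [ 0.5225 -0.1778  0.052 ]
stand scene top corners
[0.5421 0.1928 0.058 ]
[0.5364 0.2569 0.058 ]
[0.6126 0.2618 0.058 ]
[0.6191 0.182  0.058 ]
side
[0.6107 0.2646 0.058 ]
[0.6012 0.1972 0.058 ]
[0.5427 0.1907 0.058 ]
[0.5404 0.2612 0.058 ]
handle top centre (array([0.5777, 0.2267, 0.1158]), np.float64(0.002746190464484424))
handle bot front scene [0.582  0.2231 0.058 ] side [0.5762 0.2355 0.058 ]
handle top corners scene, z=.113
[0.562 0.227 0.113]
[0.5677 0.2424 0.113 ]
[0.5844 0.2434 0.113 ]
[0.5834 0.2226 0.113 ]
yellow top (array([0.4924, 0.2242, 0.1096]), np.float64(0.002246990510060453)) bottom [0.493  0.2263 0.    ] [0.49   0.2267 0.    ]
teal top (array([0.5681, 0.3142, 0.108 ]), np.float64(0.0014107612459928122)) bottom [0.5681 0.3147 0.    ]
tealight [ 0.5201 -0.0032  0.02  ] [0.5088 0.0091 0.02  ] mug [ 0.7312 -0.2099  0.045 ] [ 0.724  -0.2065  0.045 ]
blue [0.4961 0.1156 0.058 ]
```

The crop confirms the orange-handled poker standing in the brown block. My estimates:
- **Poker:** about (0.578, 0.227); the triangulated top at z = 0.116 agrees with 0.113.
- **Box:** centre about (0.577, -0.238), yaw about 8.5°, with corner spacings close to 110 and 150 mm.
- **Flags:** from -y, O W W O O, so 1, 4 and 5 go ON and 2 and 3 go OFF.

Next I square the tool to the world axes and move over the stand.

Emit:
{"op": "step_arm", "data": {
  "increments": [
    {"wz": -0.139},
    {"wz": -0.139},
    {"wz": -0.139},
    {"wz": -0.139},
    {"wz": -0.139},
    {"wz": -0.139},
    {"wz": -0.139},
    {"wz": -0.139},
    {"wz": -0.137},
    {"x": 2.3, "y": -4.3},
    {"x": 2.3, "y": -4.3},
    {"x": 2.3, "y": -4.3},
    {"x": 2.3, "y": -4.3},
    {"x": 2.3, "y": -4.3},
    {"x": 2.3, "y": -4.3},
    {"x": 2.3, "y": -4.3},
    {"x": 2.3, "y": -4.3},
    {"x": 2.3, "y": -4.3},
    {"x": 2.3, "y": -4.3},
    {"x": 2.3, "y": -4.3}
  ]
}}

```text
invalid input at $.increments[0]: expected keys x, y, z, wx, wy, wz, gripper
```

Emit:
{"op": "step_arm", "data": {
  "increments": [
    {"x": 0, "y": 0, "z": 0, "wx": 0, "wy": 0, "wz": -0.139, "gripper": 6},
    {"x": 0, "y": 0, "z": 0, "wx": 0, "wy": 0, "wz": -0.139, "gripper": 6},
    {"x": 0, "y": 0, "z": 0, "wx": 0, "wy": 0, "wz": -0.139, "gripper": 6},
    {"x": 0, "y": 0, "z": 0, "wx": 0, "wy": 0, "wz": -0.139, "gripper": 6},
    {"x": 0, "y": 0, "z": 0, "wx": 0, "wy": 0, "wz": -0.139, "gripper": 6},
    {"x": 0, "y": 0, "z": 0, "wx": 0, "wy": 0, "wz": -0.139, "gripper": 6},
    {"x": 0, "y": 0, "z": 0, "wx": 0, "wy": 0, "wz": -0.139, "gripper": 6},
    {"x": 0, "y": 0, "z": 0, "wx": 0, "wy": 0, "wz": -0.139, "gripper": 6},
    {"x": 0, "y": 0, "z": 0, "wx": 0, "wy": 0, "wz": -0.137, "gripper": 6},
    {"x": 2.3, "y": -4.3, "z": 0, "wx": 0, "wy": 0, "wz": 0, "gripper": 6},
    {"x": 2.3, "y": -4.3, "z": 0, "wx": 0, "wy": 0, "wz": 0, "gripper": 6},
    {"x": 2.3, "y": -4.3, "z": 0, "wx": 0, "wy": 0, "wz": 0, "gripper": 6},
    {"x": 2.3, "y": -4.3, "z": 0, "wx": 0, "wy": 0, "wz": 0, "gripper": 6},
    {"x": 2.3, "y": -4.3, "z": 0, "wx": 0, "wy": 0, "wz": 0, "gripper": 6},
    {"x": 2.3, "y": -4.3, "z": 0, "wx": 0, "wy": 0, "wz": 0, "gripper": 6},
    {"x": 2.3, "y": -4.3, "z": 0, "wx": 0, "wy": 0, "wz": 0, "gripper": 6},
    {"x": 2.3, "y": -4.3, "z": 0, "wx": 0, "wy": 0, "wz": 0, "gripper": 6},
    {"x": 2.3, "y": -4.3, "z": 0, "wx": 0, "wy": 0, "wz": 0, "gripper": 6},
    {"x": 2.3, "y": -4.3, "z": 0, "wx": 0, "wy": 0, "wz": 0, "gripper": 6},
    {"x": 2.3, "y": -4.3, "z": 0, "wx": 0, "wy": 0, "wz": 0, "gripper": 6}
  ]
}}

```text
time_s: 2.15
position: [0.4274, -0.0463, 0.4048]
tool_rot: [[1.0, 0.001, 0.0], [0.001, -1.0, -0.0], [0.0, 0.0, -1.0]]
ft_force: [0.7, -1.9, -1.0]
grip_width: 0.0601
```

Emit:
{"op": "step_arm", "data": {
  "increments": [
    {"x": 2.15, "y": -3.9, "z": 1, "wx": 0, "wy": 0, "wz": 0, "gripper": 6},
    {"x": 2.15, "y": -3.9, "z": 1, "wx": 0, "wy": 0, "wz": 0, "gripper": 6},
    {"x": 2.15, "y": -3.9, "z": 1, "wx": 0, "wy": 0, "wz": 0, "gripper": 6},
    {"x": 2.15, "y": -3.9, "z": 1, "wx": 0, "wy": 0, "wz": 0, "gripper": 6},
    {"x": 2.15, "y": -3.9, "z": 1, "wx": 0, "wy": 0, "wz": 0, "gripper": 6},
    {"x": 2.15, "y": -3.9, "z": 1, "wx": 0, "wy": 0, "wz": 0, "gripper": 6},
    {"x": 2.15, "y": -3.9, "z": 1, "wx": 0, "wy": 0, "wz": 0, "gripper": 6},
    {"x": 0, "y": 0, "z": 0, "wx": 0, "wy": 0, "wz": 0, "gripper": 6}
  ]
}}

```text
time_s: 2.95
position: [0.5782, 0.2286, 0.332]
tool_rot: [[1.0, 0.005, -0.003], [0.005, -1.0, 0.0], [-0.003, -0.0, -1.0]]
ft_force: [-0.4, 0.2, -0.5]
grip_width: 0.0598
```

Run:
```python
from h import *
grab('wrist','w1'); print(env.observe()['position'])
```

```text
[0.57754119 0.22672186 0.33292354]
```

View pics/w1.png

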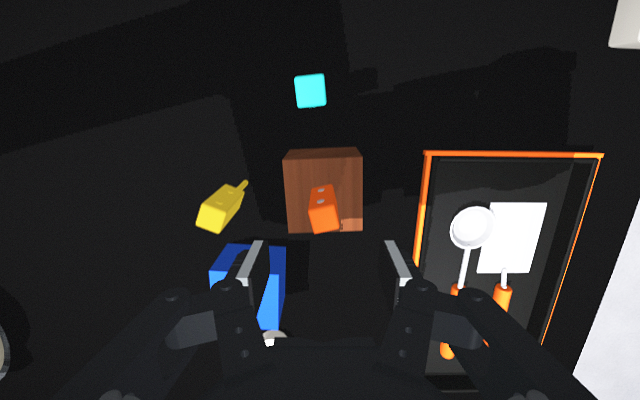

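Run:
```python
from h import *
np.set_printoptions(precision=4,suppress=True)
d=load('w1');im=d['color'];hsv=cv2.cvtColor(im,cv2.COLOR_BGR2HSV)
m=cv2.inRange(hsv,(3,190,100),(16,255,255));m[:150]=0;m[245:]=0;m[:,:295]=0;m[:,350:]=0
v=hsv[...,2].astype(int)
print(v[180:240:4,318:332:6].tolist())
t=((m>0)&(v>225)).astype(np.uint8)
n,l,st,c=cv2.connectedComponentsWithStats(t)
for i in range(1,n):
    if st[i,4]>80:
        r=cv2.minAreaRect(np.argwhere(l==i)[:,::-1].astype(np.float32)); print(st[i],c[i],r)
        q=np.array([onz(d,p,.113) for p in cv2.boxPoints(r)]); print(q,q.mean(0))
q=np.array([onz(d,p,.058) for p in[(287.5,234),(363,230.5),(362,157),(285,160)]]);print('stand',q,q.mean(0))
cv2.imwrite('pics/w1c.png',cv2.resize(im[140:260,260:400],None,fx=5,fy=5,interpolation=cv2.INTER_CUBIC))
```

```text
[[122, 122, 115], [123, 129, 169], [189, 178, 191], [190, 191, 191], [189, 193, 191], [161, 179, 192], [188, 192, 209], [235, 248, 251], [251, 252, 252], [251, 251, 252], [251, 252, 252], [251, 252, 252], [251, 252, 253], [245, 137, 41], [31, 33, 30]]
[308 205  31  28 646] [323.5712 218.6455] ((323.5058898925781, 218.77647399902344), (24.51314353942871, 26.89937973022461), 77.47119140625)
[[0.5664 0.2355 0.113 ]
 [0.5849 0.24   0.113 ]
 [0.5891 0.2215 0.113 ]
 [0.57   0.2167 0.113 ]] [0.5776 0.2284 0.113 ]
stand [[0.5437 0.1893 0.058 ]
 [0.6149 0.1934 0.058 ]
 [0.6106 0.2631 0.058 ]
 [0.5439 0.2601 0.058 ]] [0.5783 0.2265 0.058 ]
```

View pics/w1c.png

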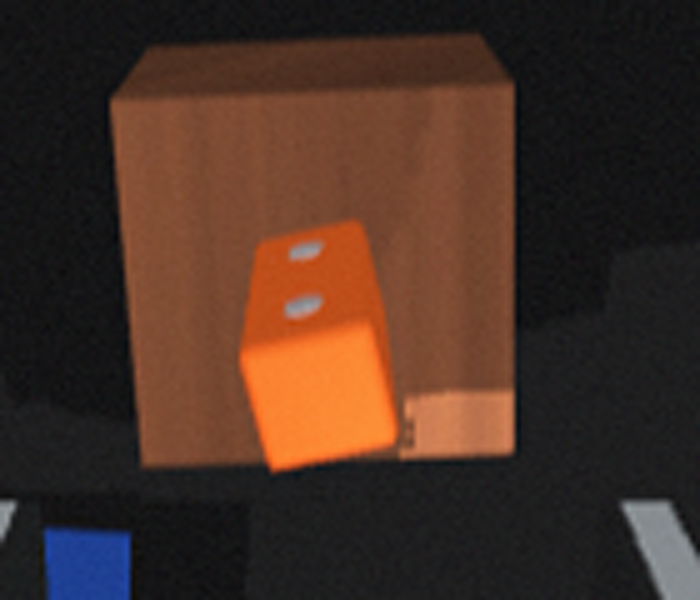

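The crop shows the handle's top face centred at about (0.578, 0.228), turned +13.6°, with 20 mm sides. The stand's centre is about (0.578, 0.2265). I'll turn to match, descend and grip.

Emit:
{"op": "step_arm", "data": {
  "increments": [
    {"x": 0, "y": -0.1, "z": 0, "wx": 0, "wy": 0, "wz": -0.12, "gripper": 6},
    {"x": 0, "y": 0, "z": 0, "wx": 0, "wy": 0, "wz": -0.12, "gripper": 6},
    {"x": 0, "y": 0, "z": 2, "wx": 0, "wy": 0, "wz": 0, "gripper": 6},
    {"x": 0, "y": 0, "z": 2, "wx": 0, "wy": 0, "wz": 0, "gripper": 6},
    {"x": 0, "y": 0, "z": 2, "wx": 0, "wy": 0, "wz": 0, "gripper": 6},
    {"x": 0, "y": 0, "z": 1.5, "wx": 0, "wy": 0, "wz": 0, "gripper": 6},
    {"x": 0, "y": 0, "z": 1.1, "wx": 0, "wy": 0, "wz": 0, "gripper": 6},
    {"x": 0, "y": 0, "z": 0, "wx": 0, "wy": 0, "wz": 0, "gripper": 6},
    {"x": 0, "y": 0, "z": 0, "wx": 0, "wy": 0, "wz": 0, "gripper": 0},
    {"x": 0, "y": 0, "z": 0, "wx": 0, "wy": 0, "wz": 0, "gripper": 0},
    {"x": 0, "y": 0, "z": 0, "wx": 0, "wy": 0, "wz": 0, "gripper": 0},
    {"x": 0, "y": 0, "z": 0, "wx": 0, "wy": 0, "wz": 0, "gripper": 0},
    {"x": 0, "y": 0, "z": 0, "wx": 0, "wy": 0, "wz": 0, "gripper": 0},
    {"x": 0, "y": 0, "z": 0, "wx": 0, "wy": 0, "wz": 0, "gripper": 0}
  ],
  "newtons": 50
}}

```text
time_s: 4.4
position: [0.5773, 0.2258, 0.2496]
tool_rot: [[0.971, 0.239, 0.002], [0.239, -0.971, 0.0], [0.002, 0.0, -1.0]]
ft_force: [-0.8, -1.5, 5.6]
grip_width: 0.0194
```

Emit:
{"op": "step_arm", "data": {
  "increments": [
    {"x": 0, "y": 0, "z": -0.5, "wx": 0, "wy": 0, "wz": 0, "gripper": 0},
    {"x": 0, "y": 0, "z": -1.5, "wx": 0, "wy": 0, "wz": 0, "gripper": 0},
    {"x": 0, "y": 0, "z": -2, "wx": 0, "wy": 0, "wz": 0, "gripper": 0},
    {"x": 0, "y": 0, "z": -2, "wx": 0, "wy": 0, "wz": 0, "gripper": 0},
    {"x": 0, "y": 0, "z": -2, "wx": 0, "wy": 0, "wz": 0, "gripper": 0},
    {"x": 0, "y": 0, "z": -2, "wx": 0, "wy": 0, "wz": 0, "gripper": 0},
    {"x": 0, "y": 0, "z": 0, "wx": 0, "wy": 0, "wz": 0, "gripper": 0},
    {"x": 0, "y": 0, "z": 0, "wx": 0, "wy": 0, "wz": 0, "gripper": 0}
  ]
}}

```text
time_s: 5.2
position: [0.577, 0.2258, 0.3481]
tool_rot: [[0.971, 0.239, -0.001], [0.239, -0.971, -0.0], [-0.001, -0.0, -1.0]]
ft_force: [0.1, -1.3, -0.6]
grip_width: 0.0195
```

Run:
```python
from h import *
a=grab('scene','s2');b=grab('side','e2');w=grab('wrist','w2');print(env.observe())
r=lambda i,x,y,W,H,o=(400,300):cv2.resize(i[y:y+H,x:x+W],o,interpolation=cv2.INTER_CUBIC)
p=proj(a,[.578,.227,.13])[0].astype(int);q=proj(b,[.578,.227,.13])[0].astype(int);k=proj(w,[.578,.227,.11])[0].astype(int)
print(p,q,k)
cv2.imwrite('pics/v3.png',np.vstack([np.hstack([r(a['color'],p[0]-50,p[1]-35,100,75),r(b['color'],q[0]-50,q[1]-35,100,75)]),np.hstack([r(w['color'],k[0]-80,k[1]-60,160,120),r(w['color'],0,0,640,400)])]))
```

```text
{'time_s': 5.35, 'q': array([ 1.04364172e+01,  3.12805679e+01,  6.79105561e+01,  1.44160741e-03,
        8.09506559e+01, -3.36776790e+00]), 'qvel': array([ 0.0267509 ,  0.00333332, -0.38030492, -0.00332113,  0.13938947,
        0.04119103]), 'joint_efforts': array([ 3.55680578e-02, -5.36968410e+01, -2.29143065e+01,  2.10507395e-03,
        7.51219559e-04, -1.30904030e-05]), 'position': array([0.57716226, 0.22578702, 0.34731444]), 'tool_rot': array([[ 9.71114796e-01,  2.38600312e-01, -2.43808695e-03],
       [ 2.38599997e-01, -9.71117841e-01, -4.23809120e-04],
       [-2.46879072e-03, -1.70160231e-04, -9.99996938e-01]]), 'ft_force': array([ 0.53629328,  0.54074563, -0.82625146]), 'wrist_torque': array([ 0.01751539,  0.02245333, -0.00366949]), 'grip_width': 0.019717155788438263}
[374 144] [269 242] [325 208]
```

View pics/v3.png

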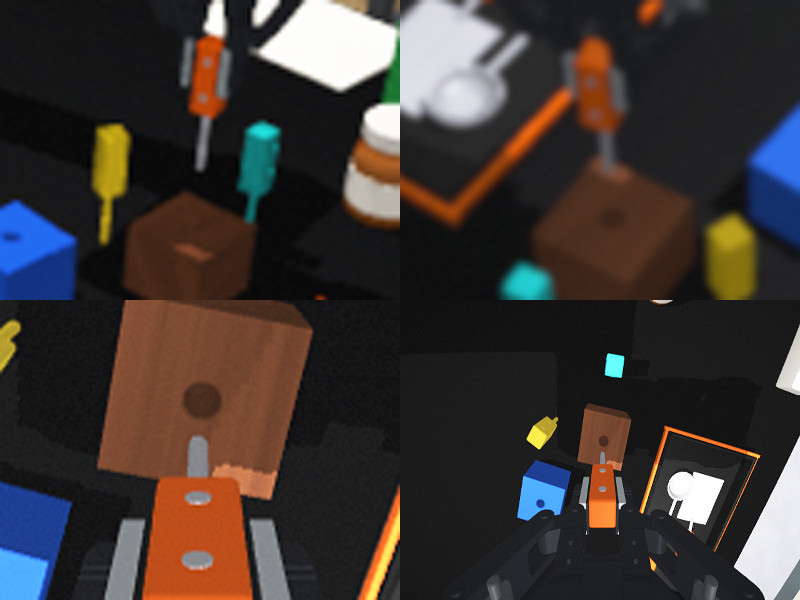

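Run:
```python
from h import *
np.set_printoptions(precision=4,suppress=True)
a,b,w=load('s2'),load('e2'),load('w2')
ta=(324+201/4-.4,109+170/4-.4);tb=(219+210/4-.4,207+173/4-.4);tw=(245+198.5/2.5-.3,148+136/2.5-.3)
print(tri(a,ta,b,tb),tri(a,ta,w,tw),tri(b,tb,w,tw))
print('tip at z .106',[onz(d,t,.107) for d,t in((a,ta),(b,tb),(w,tw))])
print('hole w',onz(w,(245+202/2.5-.3,148+100/2.5-.3),.058),'side',onz(b,(219+214/4-.4,207+217/4-.4),.058))
# handle centre along x,y: bottom of handle face etc.
```

```text
(array([0.5756, 0.2307, 0.1064]), np.float64(0.002965574270214355)) (array([0.5764, 0.2309, 0.1068]), np.float64(0.0013565151820114408)) (array([0.5758, 0.229 , 0.1039]), np.float64(0.0011880879765777004))
tip at z .106 [array([0.5773, 0.2309, 0.107 ]), array([0.5741, 0.2302, 0.107 ]), array([0.5758, 0.2306, 0.107 ])]
hole w [0.5779 0.228  0.058 ] side [0.5771 0.2272 0.058 ]
```

The poker is firmly gripped and clear of the stand. The tip comes out at about (0.576, 0.230, 0.106) and the hole at (0.578, 0.228). Now across to the box at safe height, squared to its 8.5° yaw.

Emit:
{"op": "step_arm", "data": {
  "increments": [
    {"x": 0, "y": 0, "z": 0, "wx": 0, "wy": 0, "wz": 0.092, "gripper": 0},
    {"x": -0.57, "y": 3.87, "z": 0, "wx": 0, "wy": 0, "wz": 0, "gripper": 0},
    {"x": -0.57, "y": 3.87, "z": 0, "wx": 0, "wy": 0, "wz": 0, "gripper": 0},
    {"x": -0.57, "y": 3.87, "z": 0, "wx": 0, "wy": 0, "wz": 0, "gripper": 0},
    {"x": -0.57, "y": 3.87, "z": 0, "wx": 0, "wy": 0, "wz": 0, "gripper": 0},
    {"x": -0.57, "y": 3.87, "z": 0, "wx": 0, "wy": 0, "wz": 0, "gripper": 0},
    {"x": -0.57, "y": 3.87, "z": 0, "wx": 0, "wy": 0, "wz": 0, "gripper": 0},
    {"x": -0.57, "y": 3.87, "z": 0, "wx": 0, "wy": 0, "wz": 0, "gripper": 0},
    {"x": -0.57, "y": 3.87, "z": 0, "wx": 0, "wy": 0, "wz": 0, "gripper": 0},
    {"x": -0.57, "y": 3.87, "z": 0, "wx": 0, "wy": 0, "wz": 0, "gripper": 0},
    {"x": -0.57, "y": 3.87, "z": 0, "wx": 0, "wy": 0, "wz": 0, "gripper": 0},
    {"x": -0.57, "y": 3.87, "z": 0, "wx": 0, "wy": 0, "wz": 0, "gripper": 0},
    {"x": -0.57, "y": 3.87, "z": 0, "wx": 0, "wy": 0, "wz": 0, "gripper": 0},
    {"x": 0, "y": 0, "z": 1, "wx": 0, "wy": 0, "wz": 0, "gripper": 0},
    {"x": 0, "y": 0, "z": 1, "wx": 0, "wy": 0, "wz": 0, "gripper": 0},
    {"x": 0, "y": 0, "z": 1, "wx": 0, "wy": 0, "wz": 0, "gripper": 0},
    {"x": 0, "y": 0, "z": 0, "wx": 0, "wy": 0, "wz": 0, "gripper": 0},
    {"x": 0, "y": 0, "z": 0, "wx": 0, "wy": 0, "wz": 0, "gripper": 0}
  ]
}}

```text
time_s: 7.15
position: [0.5787, -0.2426, 0.3186]
tool_rot: [[0.989, 0.15, -0.0], [0.15, -0.989, 0.0], [-0.0, -0.0, -1.0]]
ft_force: [-0.7, -0.2, 0.1]
grip_width: 0.0194
```

Run:
```python
from h import *
w=grab('wrist','w3');a=grab('scene','s3');b=grab('side','e3');print(env.observe())
k=proj(w,[.577,-.24,.05])[0].astype(int);print(k)
x0,y0=k[0]-90,k[1]-85;print(x0,y0)
cv2.imwrite('pics/v4.png',cv2.resize(w['color'][y0:y0+135,x0:x0+180],(720,540),interpolation=cv2.INTER_CUBIC))
```

```text
{'time_s': 7.3, 'q': array([-3.35796978e+01,  3.33867734e+01,  6.88740502e+01,  5.40455571e-04,
        7.76803170e+01, -4.21561980e+01]), 'qvel': array([-0.20727169,  0.07439397, -0.03405066, -0.01834179, -0.13610319,
       -0.08387475]), 'joint_efforts': array([ 8.27618083e-02, -5.41870773e+01, -2.20512736e+01,  3.59012629e-03,
        6.04349680e-04,  1.30745095e-03]), 'position': array([ 0.57866552, -0.24313147,  0.31931771]), 'tool_rot': array([[ 9.88817599e-01,  1.49127513e-01,  8.60949497e-04],
       [ 1.49128022e-01, -9.88817738e-01, -5.60512362e-04],
       [ 7.67734320e-04,  6.82636183e-04, -9.99999472e-01]]), 'ft_force': array([-0.35013402,  0.08869034,  0.00165426]), 'wrist_torque': array([ 0.06826261, -0.07747764,  0.04690592]), 'grip_width': 0.019309058759972936}
[321 193]
231 108
```

View pics/v4.png

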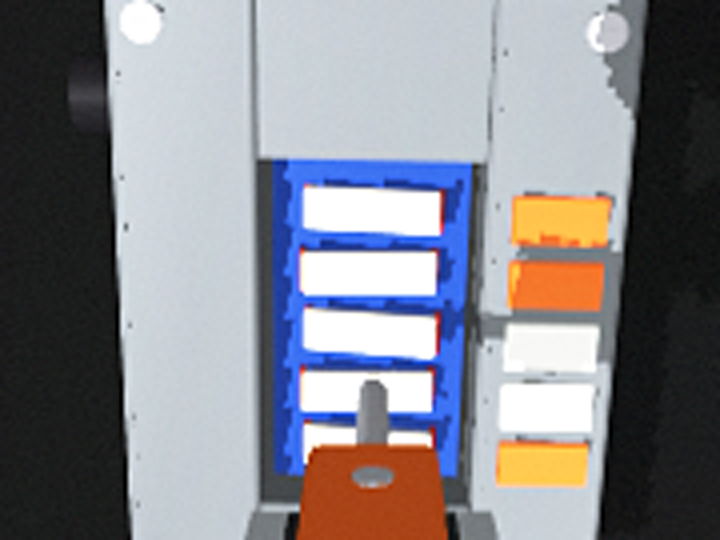

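View 7 of 12. The five plates have their centres in the crop at y of about 211, 272, 333, 389 and 437. The flags from the far (+y) end are O, O, W, W, O, as before. The tip is at about (373, 383).

Run:
```python
from h import *
np.set_printoptions(precision=4,suppress=True)
w,a,b=load('w3'),load('s3'),load('e3')
f=lambda x,y:(231+x/4-.4,108+y/4-.4)
th=np.radians(8.5);X=np.array([np.cos(th),np.sin(th)]);Y=np.array([-X[1],X[0]])
C=np.array([.577,-.2395])
bx=lambda p:np.array([(p[:2]-C)@X,(p[:2]-C)@Y])*1000
T=np.array([.57867,-.24313])
print('TCP box',bx(T))
for z in(.0745,.0777,.081): print('tip',z,bx(onz(w,f(373,386),z)))
for z in(.046,.050):
  for n,y,x0,x1 in((5,211,302,442),(4,272,300,438),(3,333,301,438),(2,389,300,434),(1,440,302,434)):
    print(z,n,bx(onz(w,f(x0,y),z)),bx(onz(w,f(x1,y),z)))
print('flags',[bx(onz(w,f(*p),.052)) for p in((561,221),(557,286),(551,348),(546,408),(543,465))])
# left corners of opening, edges
print('open',[bx(onz(w,f(*p),.05)) for p in((258,161),(488,161))])
print('screws',[bx(onz(w,f(*p),.05)) for p in((140,22),(606,32))])
```

```text
TCP box [ 1.1151 -3.837 ]
tip 0.0745 [ 1.5228 -1.3925]
tip 0.0777 [ 1.5129 -0.2175]
tip 0.081 [1.5028 0.9942]
0.046 5 [-13.8104  28.2687] [16.3718 28.3378]
0.046 4 [-14.4693  14.7132] [15.7854 14.781 ]
0.046 3 [-14.4848   0.6924] [16.0739  0.7601]
0.046 2 [-14.9371 -12.6188] [ 15.4432 -12.5523]
0.046 1 [-14.6944 -25.1295] [ 15.6913 -25.0638]
0.05 5 [-13.5673  29.0728] [16.115  29.1408]
0.05 4 [-14.2154  15.7418] [15.5382 15.8085]
0.05 3 [-14.2306   1.9533] [15.822   2.0198]
0.05 2 [-14.6754 -11.1375] [ 15.2017 -11.0721]
0.05 1 [-14.4367 -23.441 ] [ 15.4457 -23.3763]
flags [array([41.1524, 27.4841]), array([41.053 , 13.2933]), array([40.4844, -0.7315]), array([ 40.1018, -14.7897]), array([ 40.1292, -28.619 ])]
open [array([-22.605 ,  39.6648]), array([25.5184, 39.7769])]
screws [array([-45.7024,  67.7731]), array([48.5894, 66.0413])]
```

The frame refined from flags, screws and opening puts the box centre +1 mm x, -0.5 mm y from my guess, and its yaw is about 7.6°. The tip sits about (+0.4, +1.5) mm from the TCP in box axes. I press switch 3's OFF end first, since it's nearly down already and gives the stop height.

Emit:
{"op": "step_arm", "data": {
  "increments": [
    {"x": -1.15, "y": -0.18, "z": 0, "wx": 0, "wy": 0, "wz": 0.016, "gripper": 0},
    {"x": 0, "y": 0, "z": 1, "wx": 0, "wy": 0, "wz": 0, "gripper": 0},
    {"x": 0, "y": 0, "z": 1, "wx": 0, "wy": 0, "wz": 0, "gripper": 0},
    {"x": 0, "y": 0, "z": 0.2, "wx": 0, "wy": 0, "wz": 0, "gripper": 0},
    {"x": 0, "y": 0, "z": 0, "wx": 0, "wy": 0, "wz": 0, "gripper": 0},
    {"x": 0, "y": 0, "z": 0, "wx": 0, "wy": 0, "wz": 0, "gripper": 0}
  ]
}}

```text
time_s: 7.9
position: [0.5671, -0.2435, 0.2967]
tool_rot: [[0.991, 0.133, 0.0], [0.133, -0.991, -0.0], [0.0, 0.0, -1.0]]
ft_force: [-0.3, -0.5, -0.7]
grip_width: 0.0196
```

Emit:
{"op": "step_arm", "data": {
  "increments": [
    {"x": 0, "y": 0, "z": 0.15, "wx": 0, "wy": 0, "wz": 0, "gripper": 0},
    {"x": 0, "y": 0, "z": 0.15, "wx": 0, "wy": 0, "wz": 0, "gripper": 0},
    {"x": 0, "y": 0, "z": 0, "wx": 0, "wy": 0, "wz": 0, "gripper": 0}
  ]
}}

```text
time_s: 8.2
position: [0.5669, -0.2435, 0.2936]
tool_rot: [[0.991, 0.133, -0.0], [0.133, -0.991, 0.0], [-0.0, -0.0, -1.0]]
ft_force: [-0.3, -0.3, -0.6]
grip_width: 0.0197
```

Emit:
{"op": "step_arm", "data": {
  "increments": [
    {"x": 0, "y": 0, "z": 0.1, "wx": 0, "wy": 0, "wz": 0, "gripper": 0},
    {"x": 0, "y": 0, "z": 0.1, "wx": 0, "wy": 0, "wz": 0, "gripper": 0},
    {"x": 0, "y": 0, "z": 0, "wx": 0, "wy": 0, "wz": 0, "gripper": 0}
  ]
}}

```text
time_s: 8.5
position: [0.5669, -0.2435, 0.2916]
tool_rot: [[0.991, 0.133, -0.0], [0.133, -0.991, 0.0], [-0.0, -0.0, -1.0]]
ft_force: [0.3, -0.1, -0.9]
grip_width: 0.0195
```

Emit:
{"op": "step_arm", "data": {
  "increments": [
    {"x": 0, "y": 0, "z": 0.1, "wx": 0, "wy": 0, "wz": 0, "gripper": 0},
    {"x": 0, "y": 0, "z": 0, "wx": 0, "wy": 0, "wz": 0, "gripper": 0}
  ]
}}

```text
time_s: 8.7
position: [0.5669, -0.2435, 0.2906]
tool_rot: [[0.991, 0.133, -0.0], [0.133, -0.991, 0.0], [-0.0, -0.0, -1.0]]
ft_force: [0.5, -0.0, -1.7]
grip_width: 0.0195
```

Emit:
{"op": "step_arm", "data": {
  "increments": [
    {"x": 0, "y": 0, "z": 0.1, "wx": 0, "wy": 0, "wz": 0, "gripper": 0},
    {"x": 0, "y": 0, "z": 0, "wx": 0, "wy": 0, "wz": 0, "gripper": 0}
  ]
}}

```text
time_s: 8.9
position: [0.5669, -0.2435, 0.2896]
tool_rot: [[0.991, 0.133, -0.0], [0.133, -0.991, 0.0], [-0.0, -0.0, -1.0]]
ft_force: [-0.1, -0.3, 0.0]
grip_width: 0.0195
```

Emit:
{"op": "step_arm", "data": {
  "increments": [
    {"x": 0, "y": 0, "z": 0.1, "wx": 0, "wy": 0, "wz": 0, "gripper": 0},
    {"x": 0, "y": 0, "z": 0, "wx": 0, "wy": 0, "wz": 0, "gripper": 0}
  ]
}}

```text
time_s: 9.1
position: [0.5669, -0.2435, 0.2886]
tool_rot: [[0.991, 0.133, -0.0], [0.133, -0.991, 0.0], [-0.0, -0.0, -1.0]]
ft_force: [-0.1, -0.1, 0.0]
grip_width: 0.0193
```

Emit:
{"op": "step_arm", "data": {
  "increments": [
    {"x": 0, "y": 0, "z": 0.1, "wx": 0, "wy": 0, "wz": 0, "gripper": 0},
    {"x": 0, "y": 0, "z": 0, "wx": 0, "wy": 0, "wz": 0, "gripper": 0}
  ]
}}

```text
time_s: 9.3
position: [0.5669, -0.2435, 0.2876]
tool_rot: [[0.991, 0.133, -0.0], [0.133, -0.991, 0.0], [-0.0, -0.0, -1.0]]
ft_force: [-0.3, 0.4, -1.0]
grip_width: 0.0195
```

Emit:
{"op": "step_arm", "data": {
  "increments": [
    {"x": 0, "y": 0, "z": 0.05, "wx": 0, "wy": 0, "wz": 0, "gripper": 0},
    {"x": 0, "y": 0, "z": 0, "wx": 0, "wy": 0, "wz": 0, "gripper": 0}
  ]
}}

```text
time_s: 9.5
position: [0.5669, -0.2435, 0.2872]
tool_rot: [[0.991, 0.133, -0.0], [0.133, -0.991, 0.0], [-0.0, -0.0, -1.0]]
ft_force: [0.3, 0.6, -0.9]
grip_width: 0.0193
```

Emit:
{"op": "step_arm", "data": {
  "increments": [
    {"x": 0, "y": 0, "z": 0.1, "wx": 0, "wy": 0, "wz": 0, "gripper": 0},
    {"x": 0, "y": 0, "z": 0, "wx": 0, "wy": 0, "wz": 0, "gripper": 0}
  ]
}}

```text
time_s: 9.7
position: [0.5669, -0.2435, 0.2861]
tool_rot: [[0.991, 0.133, -0.0], [0.133, -0.991, 0.0], [-0.0, -0.0, -1.0]]
ft_force: [-0.6, -0.5, -0.2]
grip_width: 0.0195
```

Emit:
{"op": "step_arm", "data": {
  "increments": [
    {"x": 0, "y": 0, "z": 0.05, "wx": 0, "wy": 0, "wz": 0, "gripper": 0},
    {"x": 0, "y": 0, "z": 0, "wx": 0, "wy": 0, "wz": 0, "gripper": 0}
  ]
}}

```text
time_s: 9.9
position: [0.5669, -0.2435, 0.2857]
tool_rot: [[0.991, 0.133, -0.0], [0.133, -0.991, 0.0], [0.0, -0.0, -1.0]]
ft_force: [-0.3, 0.0, 0.1]
grip_width: 0.0193
```

Emit:
{"op": "step_arm", "data": {
  "increments": [
    {"x": 0, "y": 0, "z": 0.1, "wx": 0, "wy": 0, "wz": 0, "gripper": 0},
    {"x": 0, "y": 0, "z": 0, "wx": 0, "wy": 0, "wz": 0, "gripper": 0}
  ]
}}

```text
time_s: 10.1
position: [0.5669, -0.2435, 0.2847]
tool_rot: [[0.991, 0.133, 0.0], [0.133, -0.991, -0.0], [0.0, 0.0, -1.0]]
ft_force: [-0.1, -0.1, -0.3]
grip_width: 0.0193
```

Emit:
{"op": "step_arm", "data": {
  "increments": [
    {"x": 0, "y": 0, "z": 0.05, "wx": 0, "wy": 0, "wz": 0, "gripper": 0},
    {"x": 0, "y": 0, "z": 0, "wx": 0, "wy": 0, "wz": 0, "gripper": 0}
  ]
}}

```text
time_s: 10.3
position: [0.5669, -0.2435, 0.2845]
tool_rot: [[0.991, 0.133, 0.0], [0.133, -0.991, -0.0], [0.0, 0.0, -1.0]]
ft_force: [0.2, -0.0, 1.1]
grip_width: 0.0192
```

Emit:
{"op": "step_arm", "data": {
  "increments": [
    {"x": 0, "y": 0, "z": 0.05, "wx": 0, "wy": 0, "wz": 0, "gripper": 0},
    {"x": 0, "y": 0, "z": 0, "wx": 0, "wy": 0, "wz": 0, "gripper": 0}
  ]
}}

```text
time_s: 10.5
position: [0.5669, -0.2435, 0.284]
tool_rot: [[0.991, 0.133, 0.001], [0.133, -0.991, -0.0], [0.001, 0.0, -1.0]]
ft_force: [-0.6, 0.8, 3.8]
grip_width: 0.0194
```

Run:
```python
from h import *
w=grab('wrist','w4');o=env.observe();print(o['position'],o['ft_force'])
cv2.imwrite('pics/v5.png',cv2.resize(w['color'][110:230,240:400],(800,600),interpolation=cv2.INTER_CUBIC))
```

```text
[ 0.56692068 -0.24352712  0.28403717] [0.1194294  0.26334973 2.93909806]
```

View pics/v5.png

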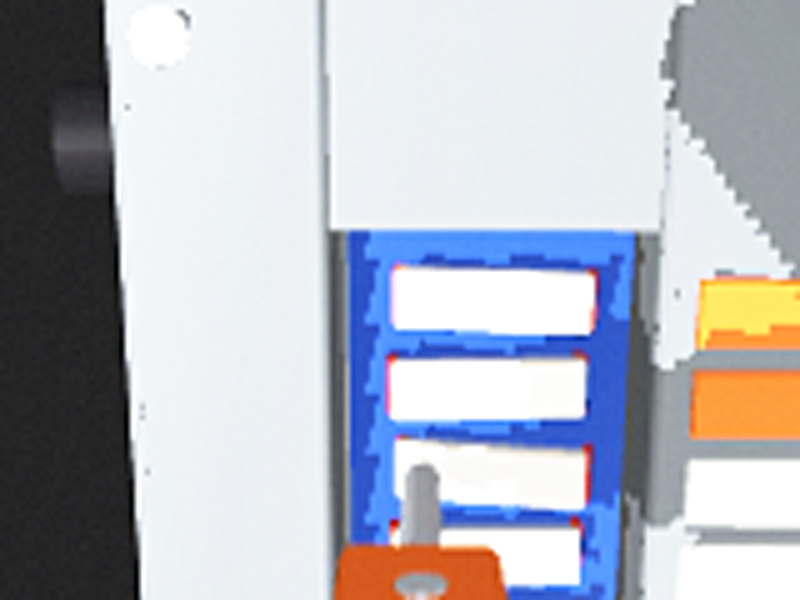

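The tip sits on plate 3's OFF end with about 3 N, roughly mid-width. I continue until it stops.

Emit:
{"op": "step_arm", "data": {
  "increments": [
    {"x": 0, "y": 0, "z": 0.05, "wx": 0, "wy": 0, "wz": 0, "gripper": 0},
    {"x": 0, "y": 0, "z": 0, "wx": 0, "wy": 0, "wz": 0, "gripper": 0}
  ]
}}

```text
time_s: 10.75
position: [0.5669, -0.2435, 0.2838]
tool_rot: [[0.991, 0.133, 0.001], [0.133, -0.991, -0.001], [0.001, 0.001, -1.0]]
ft_force: [-0.1, 0.4, 6.1]
grip_width: 0.0195
```

Emit:
{"op": "step_arm", "data": {
  "increments": [
    {"x": 0, "y": 0, "z": 0.04, "wx": 0, "wy": 0, "wz": 0, "gripper": 0},
    {"x": 0, "y": 0, "z": 0, "wx": 0, "wy": 0, "wz": 0, "gripper": 0}
  ]
}}

```text
time_s: 10.95
position: [0.5669, -0.2435, 0.2837]
tool_rot: [[0.991, 0.133, 0.001], [0.133, -0.991, -0.001], [0.001, 0.001, -1.0]]
ft_force: [-1.0, 1.8, 8.4]
grip_width: 0.0195
```

Stop reached: 8.4 N at TCP z = 0.2837, with about 6 N/mm compliance. Switch 3 is fully OFF. Next is switch 2 OFF, one pitch in -y.

Emit:
{"op": "step_arm", "data": {
  "increments": [
    {"x": 0, "y": 0, "z": -0.8, "wx": 0, "wy": 0, "wz": 0, "gripper": 0},
    {"x": 0, "y": 0, "z": -0.8, "wx": 0, "wy": 0, "wz": 0, "gripper": 0},
    {"x": 0, "y": 0.7, "z": 0, "wx": 0, "wy": 0, "wz": 0, "gripper": 0},
    {"x": 0, "y": 0.7, "z": 0, "wx": 0, "wy": 0, "wz": 0, "gripper": 0},
    {"x": 0, "y": 0, "z": 0.5, "wx": 0, "wy": 0, "wz": 0, "gripper": 0},
    {"x": 0, "y": 0, "z": 0.4, "wx": 0, "wy": 0, "wz": 0, "gripper": 0},
    {"x": 0, "y": 0, "z": 0.1, "wx": 0, "wy": 0, "wz": 0, "gripper": 0},
    {"x": 0, "y": 0, "z": 0.1, "wx": 0, "wy": 0, "wz": 0, "gripper": 0},
    {"x": 0, "y": 0, "z": 0, "wx": 0, "wy": 0, "wz": 0, "gripper": 0}
  ]
}}

```text
time_s: 11.85
position: [0.5687, -0.2573, 0.2876]
tool_rot: [[0.991, 0.133, -0.0], [0.133, -0.991, 0.0], [-0.0, -0.0, -1.0]]
ft_force: [0.4, -0.1, -0.4]
grip_width: 0.0195
```

Emit:
{"op": "step_arm", "data": {
  "increments": [
    {"x": 0, "y": 0, "z": 0.1, "wx": 0, "wy": 0, "wz": 0, "gripper": 0},
    {"x": 0, "y": 0, "z": 0.1, "wx": 0, "wy": 0, "wz": 0, "gripper": 0},
    {"x": 0, "y": 0, "z": 0, "wx": 0, "wy": 0, "wz": 0, "gripper": 0}
  ]
}}

```text
time_s: 12.15
position: [0.5688, -0.2573, 0.2861]
tool_rot: [[0.991, 0.133, 0.0], [0.133, -0.991, -0.0], [0.0, 0.0, -1.0]]
ft_force: [0.1, -0.1, 1.9]
grip_width: 0.0193
```

Emit:
{"op": "step_arm", "data": {
  "increments": [
    {"x": 0, "y": 0, "z": 0.1, "wx": 0, "wy": 0, "wz": 0, "gripper": 0},
    {"x": 0, "y": 0, "z": 0.06, "wx": 0, "wy": 0, "wz": 0, "gripper": 0},
    {"x": 0, "y": 0, "z": 0, "wx": 0, "wy": 0, "wz": 0, "gripper": 0}
  ]
}}

```text
time_s: 12.45
position: [0.5688, -0.2574, 0.2844]
tool_rot: [[0.991, 0.133, 0.001], [0.133, -0.991, -0.0], [0.001, 0.0, -1.0]]
ft_force: [-0.4, 0.8, 2.5]
grip_width: 0.0193
```

Emit:
{"op": "step_arm", "data": {
  "increments": [
    {"x": 0, "y": 0, "z": 0.07, "wx": 0, "wy": 0, "wz": 0, "gripper": 0},
    {"x": 0, "y": 0, "z": 0.07, "wx": 0, "wy": 0, "wz": 0, "gripper": 0},
    {"x": 0, "y": 0, "z": 0, "wx": 0, "wy": 0, "wz": 0, "gripper": 0}
  ]
}}

```text
time_s: 12.75
position: [0.5688, -0.2574, 0.2837]
tool_rot: [[0.991, 0.133, 0.001], [0.133, -0.991, -0.001], [0.001, 0.001, -1.0]]
ft_force: [-0.3, 1.7, 8.6]
grip_width: 0.0193
```

Switch 2 stops at the same height with 8.6 N, so it's fully OFF. Now switch 1 ON (+22 mm x, -14 mm y).

Emit:
{"op": "step_arm", "data": {
  "increments": [
    {"x": 0, "y": 0, "z": -0.8, "wx": 0, "wy": 0, "wz": 0, "gripper": 0},
    {"x": 0, "y": 0, "z": -0.8, "wx": 0, "wy": 0, "wz": 0, "gripper": 0},
    {"x": 1.1, "y": 0.7, "z": 0, "wx": 0, "wy": 0, "wz": 0, "gripper": 0},
    {"x": 1.1, "y": 0.7, "z": 0, "wx": 0, "wy": 0, "wz": 0, "gripper": 0},
    {"x": 0, "y": 0, "z": 0.5, "wx": 0, "wy": 0, "wz": 0, "gripper": 0},
    {"x": 0, "y": 0, "z": 0.3, "wx": 0, "wy": 0, "wz": 0, "gripper": 0},
    {"x": 0, "y": 0, "z": 0.1, "wx": 0, "wy": 0, "wz": 0, "gripper": 0},
    {"x": 0, "y": 0, "z": 0.1, "wx": 0, "wy": 0, "wz": 0, "gripper": 0},
    {"x": 0, "y": 0, "z": 0, "wx": 0, "wy": 0, "wz": 0, "gripper": 0}
  ]
}}

```text
time_s: 13.65
position: [0.5922, -0.2682, 0.2888]
tool_rot: [[0.991, 0.133, -0.0], [0.133, -0.991, 0.0], [-0.0, -0.0, -1.0]]
ft_force: [-0.4, -0.2, -0.5]
grip_width: 0.0194
```

Emit:
{"op": "step_arm", "data": {
  "increments": [
    {"x": 0, "y": 0, "z": 0.1, "wx": 0, "wy": 0, "wz": 0, "gripper": 0},
    {"x": 0, "y": 0, "z": 0.1, "wx": 0, "wy": 0, "wz": 0, "gripper": 0},
    {"x": 0, "y": 0, "z": 0.1, "wx": 0, "wy": 0, "wz": 0, "gripper": 0},
    {"x": 0, "y": 0, "z": 0, "wx": 0, "wy": 0, "wz": 0, "gripper": 0}
  ]
}}

```text
time_s: 14.05
position: [0.5924, -0.2683, 0.286]
tool_rot: [[0.991, 0.133, 0.001], [0.133, -0.991, -0.0], [0.001, 0.0, -1.0]]
ft_force: [0.1, 1.6, 3.2]
grip_width: 0.0196
```

Emit:
{"op": "step_arm", "data": {
  "increments": [
    {"x": 0, "y": 0, "z": 0.1, "wx": 0, "wy": 0, "wz": 0, "gripper": 0},
    {"x": 0, "y": 0, "z": 0.1, "wx": 0, "wy": 0, "wz": 0, "gripper": 0},
    {"x": 0, "y": 0, "z": 0.1, "wx": 0, "wy": 0, "wz": 0, "gripper": 0},
    {"x": 0, "y": 0, "z": 0, "wx": 0, "wy": 0, "wz": 0, "gripper": 0}
  ]
}}

```text
time_s: 14.45
position: [0.5924, -0.2684, 0.2836]
tool_rot: [[0.991, 0.133, 0.001], [0.133, -0.991, -0.001], [0.001, 0.001, -1.0]]
ft_force: [-1.8, 0.7, 8.3]
grip_width: 0.0196
```

Switch 1 is at its ON stop with 8.3 N. Now switch 4 ON (+42 mm in box y).

Emit:
{"op": "step_arm", "data": {
  "increments": [
    {"x": 0, "y": 0, "z": -0.8, "wx": 0, "wy": 0, "wz": 0, "gripper": 0},
    {"x": 0, "y": 0, "z": -0.8, "wx": 0, "wy": 0, "wz": 0, "gripper": 0},
    {"x": 0, "y": -1.4, "z": 0, "wx": 0, "wy": 0, "wz": 0, "gripper": 0},
    {"x": 0, "y": -1.4, "z": 0, "wx": 0, "wy": 0, "wz": 0, "gripper": 0},
    {"x": 0, "y": -1.4, "z": 0, "wx": 0, "wy": 0, "wz": 0, "gripper": 0},
    {"x": 0, "y": 0, "z": 0, "wx": 0, "wy": 0, "wz": 0, "gripper": 0},
    {"x": 0, "y": 0, "z": 0.5, "wx": 0, "wy": 0, "wz": 0, "gripper": 0},
    {"x": 0, "y": 0, "z": 0.3, "wx": 0, "wy": 0, "wz": 0, "gripper": 0},
    {"x": 0, "y": 0, "z": 0.1, "wx": 0, "wy": 0, "wz": 0, "gripper": 0},
    {"x": 0, "y": 0, "z": 0.1, "wx": 0, "wy": 0, "wz": 0, "gripper": 0},
    {"x": 0, "y": 0, "z": 0, "wx": 0, "wy": 0, "wz": 0, "gripper": 0}
  ]
}}

```text
time_s: 15.55
position: [0.5868, -0.227, 0.2886]
tool_rot: [[0.991, 0.132, -0.0], [0.132, -0.991, 0.0], [-0.0, -0.0, -1.0]]
ft_force: [0.7, -0.2, 0.2]
grip_width: 0.0197
```

Emit:
{"op": "step_arm", "data": {
  "increments": [
    {"x": 0, "y": 0, "z": 0.1, "wx": 0, "wy": 0, "wz": 0, "gripper": 0},
    {"x": 0, "y": 0, "z": 0.1, "wx": 0, "wy": 0, "wz": 0, "gripper": 0},
    {"x": 0, "y": 0, "z": 0.1, "wx": 0, "wy": 0, "wz": 0, "gripper": 0},
    {"x": 0, "y": 0, "z": 0, "wx": 0, "wy": 0, "wz": 0, "gripper": 0}
  ]
}}

```text
time_s: 15.95
position: [0.5868, -0.2267, 0.2858]
tool_rot: [[0.991, 0.133, 0.0], [0.133, -0.991, -0.0], [0.0, 0.0, -1.0]]
ft_force: [0.1, 0.6, 0.4]
grip_width: 0.0192
```

Emit:
{"op": "step_arm", "data": {
  "increments": [
    {"x": 0, "y": 0, "z": 0.1, "wx": 0, "wy": 0, "wz": 0, "gripper": 0},
    {"x": 0, "y": 0, "z": 0.1, "wx": 0, "wy": 0, "wz": 0, "gripper": 0},
    {"x": 0, "y": 0, "z": 0.1, "wx": 0, "wy": 0, "wz": 0, "gripper": 0},
    {"x": 0, "y": 0, "z": 0, "wx": 0, "wy": 0, "wz": 0, "gripper": 0}
  ]
}}

```text
time_s: 16.35
position: [0.5868, -0.2267, 0.2837]
tool_rot: [[0.991, 0.133, 0.001], [0.133, -0.991, -0.001], [0.001, 0.001, -1.0]]
ft_force: [-3.0, 1.3, 7.9]
grip_width: 0.0194
```

Switch 4 is at its ON stop with 7.9 N. Now switch 5 ON.

Emit:
{"op": "step_arm", "data": {
  "increments": [
    {"x": 0, "y": 0, "z": -0.8, "wx": 0, "wy": 0, "wz": 0, "gripper": 0},
    {"x": 0, "y": 0, "z": -0.8, "wx": 0, "wy": 0, "wz": 0, "gripper": 0},
    {"x": 0, "y": -0.7, "z": 0, "wx": 0, "wy": 0, "wz": 0, "gripper": 0},
    {"x": 0, "y": -0.7, "z": 0, "wx": 0, "wy": 0, "wz": 0, "gripper": 0},
    {"x": 0, "y": 0, "z": 0, "wx": 0, "wy": 0, "wz": 0, "gripper": 0},
    {"x": 0, "y": 0, "z": 0.5, "wx": 0, "wy": 0, "wz": 0, "gripper": 0},
    {"x": 0, "y": 0, "z": 0.3, "wx": 0, "wy": 0, "wz": 0, "gripper": 0},
    {"x": 0, "y": 0, "z": 0.1, "wx": 0, "wy": 0, "wz": 0, "gripper": 0},
    {"x": 0, "y": 0, "z": 0.1, "wx": 0, "wy": 0, "wz": 0, "gripper": 0},
    {"x": 0, "y": 0, "z": 0, "wx": 0, "wy": 0, "wz": 0, "gripper": 0}
  ]
}}

```text
time_s: 17.35
position: [0.585, -0.2129, 0.2886]
tool_rot: [[0.991, 0.133, -0.0], [0.133, -0.991, 0.0], [-0.0, -0.0, -1.0]]
ft_force: [-0.4, -0.5, -1.2]
grip_width: 0.0196
```

Emit:
{"op": "step_arm", "data": {
  "increments": [
    {"x": 0, "y": 0, "z": 0.1, "wx": 0, "wy": 0, "wz": 0, "gripper": 0},
    {"x": 0, "y": 0, "z": 0.1, "wx": 0, "wy": 0, "wz": 0, "gripper": 0},
    {"x": 0, "y": 0, "z": 0.1, "wx": 0, "wy": 0, "wz": 0, "gripper": 0},
    {"x": 0, "y": 0, "z": 0, "wx": 0, "wy": 0, "wz": 0, "gripper": 0}
  ]
}}

```text
time_s: 17.75
position: [0.585, -0.2129, 0.2861]
tool_rot: [[0.991, 0.133, 0.001], [0.133, -0.991, -0.0], [0.001, 0.0, -1.0]]
ft_force: [0.7, 0.2, 2.5]
grip_width: 0.0194
```

Emit:
{"op": "step_arm", "data": {
  "increments": [
    {"x": 0, "y": 0, "z": 0.1, "wx": 0, "wy": 0, "wz": 0, "gripper": 0},
    {"x": 0, "y": 0, "z": 0.1, "wx": 0, "wy": 0, "wz": 0, "gripper": 0},
    {"x": 0, "y": 0, "z": 0.1, "wx": 0, "wy": 0, "wz": 0, "gripper": 0},
    {"x": 0, "y": 0, "z": 0, "wx": 0, "wy": 0, "wz": 0, "gripper": 0}
  ]
}}

```text
time_s: 18.15
position: [0.585, -0.2129, 0.2835]
tool_rot: [[0.991, 0.133, 0.001], [0.133, -0.991, -0.001], [0.001, 0.001, -1.0]]
ft_force: [-0.9, 0.6, 8.1]
grip_width: 0.0197
```

All five are at their stops. I'll lift clear and step back in -y to check all plates from the wrist.

Emit:
{"op": "step_arm", "data": {
  "increments": [
    {"x": 0, "y": 0, "z": -1, "wx": 0, "wy": 0, "wz": 0, "gripper": 0},
    {"x": 0, "y": 0, "z": -2, "wx": 0, "wy": 0, "wz": 0, "gripper": 0},
    {"x": 0, "y": 0, "z": -2, "wx": 0, "wy": 0, "wz": 0, "gripper": 0},
    {"x": -1, "y": 3, "z": -1, "wx": 0, "wy": 0, "wz": 0, "gripper": 0},
    {"x": 0, "y": 3.5, "z": 0, "wx": 0, "wy": 0, "wz": 0, "gripper": 0},
    {"x": 0, "y": 0, "z": 0, "wx": 0, "wy": 0, "wz": 0, "gripper": 0},
    {"x": 0, "y": 0, "z": 0, "wx": 0, "wy": 0, "wz": 0, "gripper": 0}
  ]
}}

```text
time_s: 18.85
position: [0.5835, -0.279, 0.3423]
tool_rot: [[0.991, 0.132, -0.001], [0.132, -0.991, 0.001], [-0.001, -0.001, -1.0]]
ft_force: [0.7, 0.8, -0.6]
grip_width: 0.0197
```

Run:
```python
from h import *
w=grab('wrist','w6');a=grab('scene','s6');o=env.observe();print(o['position'],o['ft_force'])
k=proj(w,[.577,-.24,.05])[0].astype(int);q=proj(a,[.577,-.24,.05])[0].astype(int);print(k,q)
cv2.imwrite('pics/v6.png',np.hstack([cv2.resize(w['color'][k[1]-60:k[1]+60,k[0]-50:k[0]+50],(400,480),interpolation=cv2.INTER_CUBIC),cv2.resize(a['color'][q[1]-30:q[1]+30,q[0]-25:q[0]+25],(400,480),interpolation=cv2.INTER_CUBIC)]))
```

```text
[ 0.58368442 -0.277875    0.34252012] [-0.31536701 -0.24268219 -0.12343476]
[322 147] [244 238]
```

View pics/v6.png

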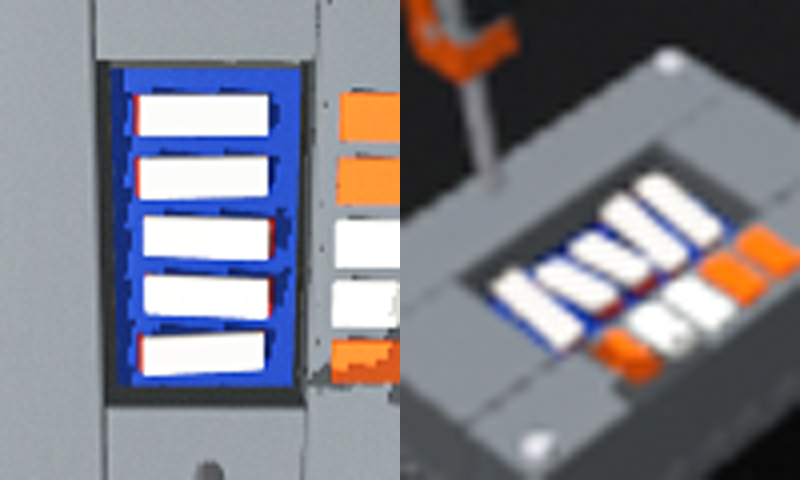

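View 9 of 12. All plates match the flags: 5 and 4 ON, 3 and 2 OFF, 1 ON, with the red raised ends on the opposite sides. Back to the stand pose.

Emit:
{"op": "step_arm", "data": {
  "increments": [
    {"x": 0.467, "y": -3.845, "z": 0, "wx": 0, "wy": 0, "wz": 0, "gripper": 0},
    {"x": 0.467, "y": -3.845, "z": 0, "wx": 0, "wy": 0, "wz": 0, "gripper": 0},
    {"x": 0.467, "y": -3.845, "z": 0, "wx": 0, "wy": 0, "wz": 0, "gripper": 0},
    {"x": 0.467, "y": -3.845, "z": 0, "wx": 0, "wy": 0, "wz": 0, "gripper": 0},
    {"x": 0.467, "y": -3.845, "z": 0, "wx": 0, "wy": 0, "wz": 0, "gripper": 0},
    {"x": 0.467, "y": -3.845, "z": 0, "wx": 0, "wy": 0, "wz": 0, "gripper": 0},
    {"x": 0.467, "y": -3.845, "z": 0, "wx": 0, "wy": 0, "wz": 0, "gripper": 0},
    {"x": 0.467, "y": -3.845, "z": 0, "wx": 0, "wy": 0, "wz": 0, "gripper": 0},
    {"x": 0.467, "y": -3.845, "z": 0, "wx": 0, "wy": 0, "wz": 0, "gripper": 0},
    {"x": 0.467, "y": -3.845, "z": 0, "wx": 0, "wy": 0, "wz": 0, "gripper": 0},
    {"x": 0.467, "y": -3.845, "z": 0, "wx": 0, "wy": 0, "wz": 0, "gripper": 0},
    {"x": 0.467, "y": -3.845, "z": 0, "wx": 0, "wy": 0, "wz": 0, "gripper": 0},
    {"x": 0.467, "y": -3.845, "z": 0, "wx": 0, "wy": 0, "wz": 0, "gripper": 0},
    {"x": 0, "y": 0, "z": 0, "wx": 0, "wy": 0, "wz": -0.109, "gripper": 0},
    {"x": 0, "y": 0, "z": 0, "wx": 0, "wy": 0, "wz": 0, "gripper": 0},
    {"x": 0, "y": 0, "z": 0, "wx": 0, "wy": 0, "wz": 0, "gripper": 0},
    {"x": 0, "y": 0, "z": 0, "wx": 0, "wy": 0, "wz": 0, "gripper": 0}
  ]
}}

```text
time_s: 20.65
position: [0.5775, 0.2244, 0.3429]
tool_rot: [[0.971, 0.237, -0.0], [0.237, -0.971, -0.0], [-0.0, 0.0, -1.0]]
ft_force: [0.3, -0.4, -0.2]
grip_width: 0.0195
```

Run:
```python
from h import *
w=grab('wrist','w7');o=env.observe();print(o['position'],o['tool_rot'][:,0])
cv2.imwrite('pics/v7.png',np.hstack([cv2.resize(load('w2')['color'][140:240,275:375],(400,400),interpolation=cv2.INTER_CUBIC),cv2.resize(w['color'][140:240,275:375],(400,400),interpolation=cv2.INTER_CUBIC)]))
```

```text
[0.57755495 0.22431843 0.34294486] [ 9.71423153e-01  2.37354288e-01 -1.93500741e-05]
```

View pics/v7.png

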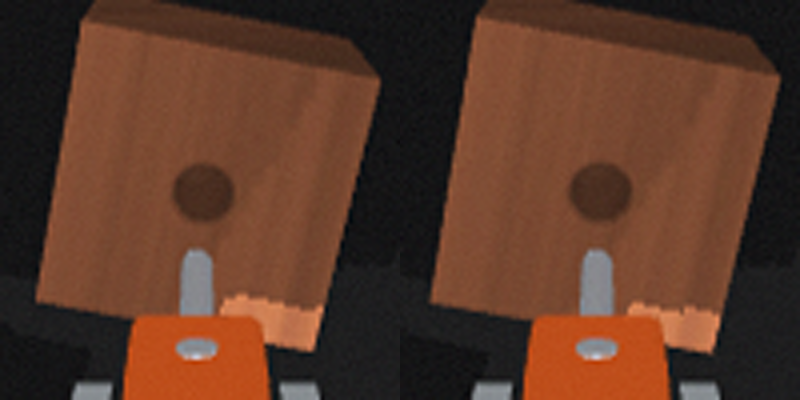

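The left panel is the first lift and the right is now: the poker hasn't shifted in the grip. A small trim brings the tip over the hole, then I lower to just inside and check the force.

Emit:
{"op": "step_arm", "data": {
  "increments": [
    {"x": 0.05, "y": -0.18, "z": 0, "wx": 0, "wy": 0, "wz": 0, "gripper": 0},
    {"x": 0, "y": 0, "z": 1.5, "wx": 0, "wy": 0, "wz": 0, "gripper": 0},
    {"x": 0, "y": 0, "z": 1.5, "wx": 0, "wy": 0, "wz": 0, "gripper": 0},
    {"x": 0, "y": 0, "z": 1, "wx": 0, "wy": 0, "wz": 0, "gripper": 0},
    {"x": 0, "y": 0, "z": 0.4, "wx": 0, "wy": 0, "wz": 0, "gripper": 0},
    {"x": 0, "y": 0, "z": 0.3, "wx": 0, "wy": 0, "wz": 0, "gripper": 0},
    {"x": 0, "y": 0, "z": 0.3, "wx": 0, "wy": 0, "wz": 0, "gripper": 0},
    {"x": 0, "y": 0, "z": 0, "wx": 0, "wy": 0, "wz": 0, "gripper": 0}
  ]
}}

```text
time_s: 21.5
position: [0.5777, 0.2267, 0.2929]
tool_rot: [[0.971, 0.239, 0.0], [0.239, -0.971, 0.0], [0.0, -0.0, -1.0]]
ft_force: [0.1, -0.1, 0.6]
grip_width: 0.0194
```

Tip at about 0.051, inside the hole with no resistance. Lowering to home.

Emit:
{"op": "step_arm", "data": {
  "increments": [
    {"x": 0, "y": 0, "z": 1, "wx": 0, "wy": 0, "wz": 0, "gripper": 0},
    {"x": 0, "y": 0, "z": 1, "wx": 0, "wy": 0, "wz": 0, "gripper": 0},
    {"x": 0, "y": 0, "z": 1, "wx": 0, "wy": 0, "wz": 0, "gripper": 0},
    {"x": 0, "y": 0, "z": 0.6, "wx": 0, "wy": 0, "wz": 0, "gripper": 0},
    {"x": 0, "y": 0, "z": 0.3, "wx": 0, "wy": 0, "wz": 0, "gripper": 0},
    {"x": 0, "y": 0, "z": 0.3, "wx": 0, "wy": 0, "wz": 0, "gripper": 0},
    {"x": 0, "y": 0, "z": 0.1, "wx": 0, "wy": 0, "wz": 0, "gripper": 0},
    {"x": 0, "y": 0, "z": 0, "wx": 0, "wy": 0, "wz": 0, "gripper": 0}
  ]
}}

```text
time_s: 22.3
position: [0.5777, 0.2268, 0.25]
tool_rot: [[0.971, 0.24, 0.0], [0.24, -0.971, 0.0], [0.0, -0.0, -1.0]]
ft_force: [-0.6, -0.2, -0.1]
grip_width: 0.0193
```

Emit:
{"op": "step_arm", "data": {
  "increments": [
    {"x": 0, "y": 0, "z": 0.1, "wx": 0, "wy": 0, "wz": 0, "gripper": 0},
    {"x": 0, "y": 0, "z": 0, "wx": 0, "wy": 0, "wz": 0, "gripper": 0}
  ]
}}

```text
time_s: 22.5
position: [0.5777, 0.2268, 0.2496]
tool_rot: [[0.971, 0.24, 0.001], [0.24, -0.971, 0.0], [0.001, 0.0, -1.0]]
ft_force: [-1.2, -0.1, 4.3]
grip_width: 0.0195
```

Seated: 4.3 N upward at the original height. Release and retreat straight up.

Emit:
{"op": "step_arm", "data": {
  "increments": [
    {"x": 0, "y": 0, "z": 0, "wx": 0, "wy": 0, "wz": 0, "gripper": 6},
    {"x": 0, "y": 0, "z": 0, "wx": 0, "wy": 0, "wz": 0, "gripper": 6},
    {"x": 0, "y": 0, "z": 0, "wx": 0, "wy": 0, "wz": 0, "gripper": 6},
    {"x": 0, "y": 0, "z": 0, "wx": 0, "wy": 0, "wz": 0, "gripper": 6},
    {"x": 0, "y": 0, "z": 0, "wx": 0, "wy": 0, "wz": 0, "gripper": 6},
    {"x": 0, "y": 0, "z": -1, "wx": 0, "wy": 0, "wz": 0, "gripper": 6},
    {"x": 0, "y": 0, "z": -2, "wx": 0, "wy": 0, "wz": 0, "gripper": 6},
    {"x": 0, "y": 0, "z": -3, "wx": 0, "wy": 0, "wz": 0, "gripper": 6},
    {"x": 0, "y": 0, "z": -3, "wx": 0, "wy": 0, "wz": 0, "gripper": 6},
    {"x": 0, "y": 0, "z": -3, "wx": 0, "wy": 0, "wz": 0, "gripper": 6},
    {"x": 0, "y": 0, "z": 0, "wx": 0, "wy": 0, "wz": 0, "gripper": 6},
    {"x": 0, "y": 0, "z": 0, "wx": 0, "wy": 0, "wz": 0, "gripper": 6}
  ]
}}

```text
time_s: 23.7
position: [0.5774, 0.2267, 0.3696]
tool_rot: [[0.971, 0.24, 0.001], [0.24, -0.971, 0.0], [0.001, 0.0, -1.0]]
ft_force: [0.2, -0.3, -0.6]
grip_width: 0.0599
```

Run:
```python
from h import *
a=grab('scene','s8');b=grab('side','e8');w=grab('wrist','w8');o=env.observe();print(o['position'],o['ft_force'],o['grip_width'],o['time_s'])
r=lambda i,x,y,W,H:cv2.resize(i[y:y+H,x:x+W],(400,300),interpolation=cv2.INTER_CUBIC)
cv2.imwrite('pics/v8.png',np.vstack([np.hstack([r(a['color'],310,125,100,75),r(a['color'],200,200,120,90)]),np.hstack([r(b['color'],235,230,100,75),r(w['color'],200,110,240,180)])]))
```

```text
[0.57753011 0.22672387 0.36770525] [ 0.36806752 -0.47666967  1.12280435] 0.05983845125829934 23.85
```

View pics/v8.png

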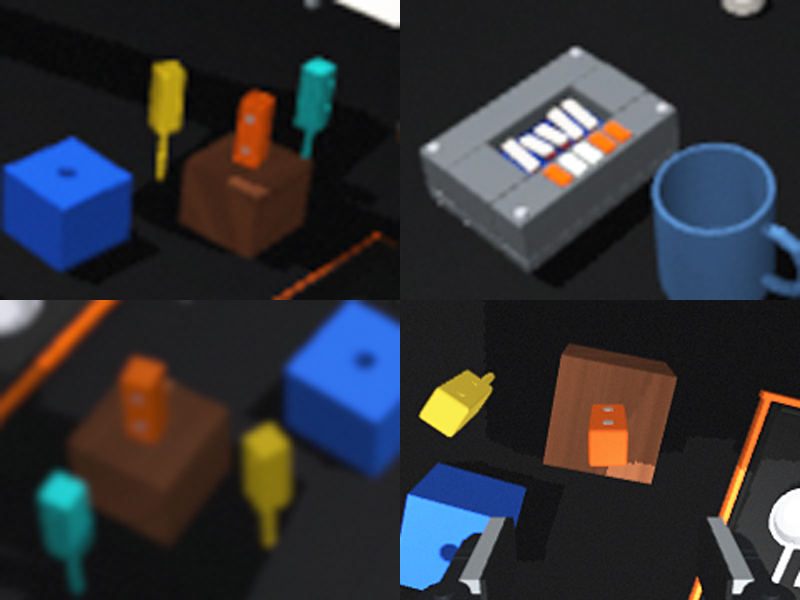

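The poker stands upright, fully home, at its original pixels, and the gripper is clear. The switches still show the pattern and the bystanders in view haven't moved. Handing in.

```bash
python3 -c "
from rig import env
print(env.close_job())"
```

```text
the job is handed in; nothing more can be done
None
```

I handed the job in at about 24 s of the 58 s. The interface gives no verdict, so what follows rests on my own checks.

- **Switches:** The flags from the box's -y end read orange, white, white, orange, orange, so I set switches 1, 4 and 5 ON and 2 and 3 OFF. Each press ended at the hard stop at the same height (TCP z about 0.2836 m) with about 8 to 8.6 N. The close view afterwards showed all five plates matching their flags.
- **Poker:** It went back into its stand with no resistance in the hole and seated at the original height (4.3 N). After release it stood upright at its original pixels.
- **Robot and bystanders:** The gripper is open, 12 cm above where it let go, and touching nothing. The last pictures cover the mug, part of the tea light and part of the tool case, which look unmoved. I did not look again at the gourd, jar or tape, but the arm never went near them.

The early estimates disagreed slightly: the box yaw was first about 8.5° and later 7.6°, and the tip position differed by about 2 mm between views. I corrected both from the wrist camera before pressing. No check failed.

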